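Restock the cantilever box under its tray

ROBOT

A 7-joint arm with a two-finger parallel gripper is mounted at the origin on a cart in front of the work surface, level with it; the furniture and walls round the work are solid. World frame = base frame: x ahead of the robot, y to its left, z up, the work surface at z = 0. Lengths are in m, angles in rad, forces in N, time in s.
With the tool pointing down it reaches from about 0.35 to 0.775 m from the base axis. Payload 3.1 kg.
Tool frame: the origin (TCP) lies midway between the tips of the shut fingers; the grasp point (between the pads) lies behind it (arm.hold_point_z is the z of the grasp point in the tool frame, in m); z points along the fingers, y is the line along which they close (so a half turn about z gives the same grasp; the last joint's range is limited). The gripper opens to 85 mm and grips with 20 to 120 N. Pads are 22 mm wide; open, the fingers measure 114 mm over their backs; the gripper's body (76 mm by 85 mm) begins 54 mm behind the grasp point. The pads swing forward as they close: fully open they stand 13 mm farther back than shut.
Start: joints at [1.25, 0.311, 0.014, 1.512, -0.004, 1.319, -0.027], TCP at [0.151, -0.529, 0.231] pointing down, gripper open.
Joint ranges: [-2.7, 2.7], [-0.3, 1.91], [-1.27, 1.3], [0.12, 2.57], [-1.44, 4.58], [0.2, 2.03], [-3.05, 3.05]. Speed limits (rad/s): [2.79, 2.79, 3.14, 3.14, 3.14, 3.14, 3.14].

INTERFACE

Orientations are given as [roll, pitch, yaw] about the fixed x, y, z axes, in that order (R = Rz(yaw) Ry(pitch) Rx(roll)).
In Python, from station import arm gives the robot as it stands.
- The arm moves only by the tool play_rows, never from a script. Its arguments are lists of equal length, an entry for each row: "hand": the gripper's target within -1 to 1 (fully open at 1, half-way at 0, shut at -1); "delta_pos": the shift along the tool's x, y, z in m, a list of three; "delta_rot": the turn, a rotation vector about the tool's x, y, z in rad, a list of three. A call has 1 to 10 rows; each row shifts and turns the commanded pose from where the row before left it, along the tool's axes as they then stand; what a row does not reach is not made up. A row lasts 1/8 s, in which the tool goes at most 62.5 mm and 10.7 degrees, less where a joint would pass 70% of its speed; a pose out of reach is approached as far as the arm can. A call with a gripper value outside its range is refused whole. The fingers move at their own pace and stop on an object; "grip_force" is the grip in N (left out, the last holds). Time passes only in rows, so rows that do not move let the fingers close. It gives the time, the measured TCP pose, the force, the opening and the grip force at its end, in the units of the state.
- arm.get_state(): the state, without advancing time (a new reading comes with each control period).
- arm.get_image(name): name is "side" or "top" or "wrist"; returns a dict with "pixels" (384x512x3 uint8, blue, green, red), "fx", "fy", "cx", "cy" (pixels), "R" (3x3) and "t" (3): a world point X has camera coordinates R X + t; the wrist camera has in their place "tool_from_camera" (4x4, takes a point from camera to tool coordinates, whose origin is the TCP and whose axes are the flange's). Camera axes: x right, y down, z forward; pixel columns grow to the right and rows downward; lengths in m; the calibration is good to about 2 mm. A picture is of the moment at which its call begins: read the wrist's pose just before it. There is no depth.
- arm.finish_job(): hands the job in; it is judged then, once.
Trained networks look in a picture, given as the dict that the camera call returned (one of the last four; its "shot" number tells which), for a name from the list of things; names that differ only in an ending like _2 or _b are one class to them, and where a whole thing is asked for, a point or a joint stands for the part that bears it (a point fixed in the world has none). Each returns a list of dicts, best first, with "p" (0 to 1); they miss things now and then, are a little off and sometimes report something else, mostly with a low value. They report only what shows in the picture. A call takes as long as a camera call. They do not tell look-alikes from the thing itself.
- arm.look_for(label, picture): "at" ([column, row] in pixels, amid what is visible of it).
The state is a dict: "t": time; "joint_positions": joint angles; "joint_vel": joint speeds; "tau": joint torques, N m; "position": TCP position; "eef_rot": TCP orientation; "force": force on the tool from outside, world axes, zero at the start; "moment": the same for the moment, N m; "width": opening from 0.0 (shut) to 1.0 (fully open); "grasp_force": force on a finger pad.
Only numpy, scipy, OpenCV 4.12 (cv2) and the standard library are available. Lean on these libraries where they do the work, as an engineer would, in place of code of your own. Each camera call takes 0.05 s, during which the arm holds its last target. There are 200 camera calls.

TASK

Swing the top tray of the small wooden cantilever box up and over to the left, lay the loose pack of tissues flat and square on top of the pack already in the compartment underneath, and swing the tray back until it is fully closed. Don't let the tray drop either way, keep the matchbox and the teaspoon in it, and leave the mug, the sugar tin and the pack of coffee filters where they are.

Things in the scene. Friction and masses are not known exactly. Their poses are not given: they have to be found in the camera images.
- caddy: Light wooden cantilever box, fixed to the worktop: 162 mm long (its x axis), 144 mm wide (y axis), walls 6 mm, rim 65 mm high, with a tray on top. Origin: centre of its underside, on the worktop; z up. The tray swings towards the box's +y side. Its x axis points roughly away from the robot and +y to the robot's left (turned by up to 0.35 rad).
- compartment (a point): Centre of the floor of the compartment under the tray, 6 mm above the worktop; axes as the box's. It is 150 mm (x) by 132 mm (y) inside. Two stacked packs (48 mm) lie below the rim, with 12 mm to spare under the closed tray.
- tray_arm (a joint): Angle q of the tray's parallel arms, rad: 0 = closed on the box, 1.955 = fully open at its stop. The tray stays level and parallel to the box; each point of it moves on an arc of radius 98 mm in the box's y-z plane: from closed it has moved 98*(cos(0.489) - cos(0.489 + q)) mm along the box's +y and 98*(sin(0.489 + q) - sin(0.489)) mm up.
- tray_handle (a point): Centre of the grip bar on the tray's handle, 122 mm above the worktop when closed: a rounded wooden bar 110 mm long (box's x), 14 mm wide (box's y), 16 mm high, on two posts 44 mm either side of the centre. Pinch it from above across its width. 23 mm are free under the bar, down to the tray's divider, and the bar stands above the tray's walls. Moves with the tray; axes as the box's.
- tray_floor (a point): Centre of the tray's inner floor, 70 mm above the worktop when closed; axes as the box's. Tray walls stand 26 mm above it (rim 96 mm above the worktop when closed); a low divider along x under the handle leaves two bins 150 mm long and 63 mm wide.
- pack_in: The pack of tissues already in the compartment, lying flat along the box: a stiff flat pack 105 mm long (its y axis), 55 mm wide (its x axis), 24 mm high. Origin: centre of its underside. Hidden under the tray until that is opened.
- pack_out: The same kind of pack (105 mm along its y axis, 55 mm along its x axis, 24 mm high, 40 to 80 g), lying flat on the free worktop to the right of the box. Origin: centre of its underside.
- matchbox: Matchbox 37 x 55 x 16 mm, loose in the tray's +y bin. Origin: centre of its underside.
- teaspoon: Steel teaspoon 139 mm long, loose in the tray's -y bin. Origin: centre of its underside.
- mug: Green mug, 92 mm high, standing behind the box. Origin: centre of its foot.
- sugar_tin: Red tin with a white lid, 72 mm across, 94 mm high, right of the coffee maker. Origin: centre of its foot.
- filters: Buff pack of coffee filters, 85 x 120 x 28 mm, lying right of the coffee maker's front. Origin: centre of its underside.
- tray: The tray, 162 x 144 x 30 mm, 0.32 kg. Origin: centre of its underside, 66 mm above the worktop when closed; axes as the box's. It rises at most 52 mm (at q = 1.08); fully open it stands 162 mm to +y and 17 mm up, clear of the compartment. The arms turn with little friction: let go, it falls shut before the top of the arc and open beyond it, and stays in either end position by its weight.
- coffee_maker: The fixed black coffee maker, 0.33 m high, behind the free worktop between the box and the loose pack. Origin: centre of its foot, on the worktop; its front faces -x of its own frame, 122 mm from the origin, 170 mm wide. It is in the way of a hand that swings straight across from the tray to the pack: pass in front of it, on the robot's side.
There are look-alikes about, which are no part of the job. What is meant by the matchbox is not red, and is the larger of those in its own colour.

How it is judged:
On the way, in this order (a step that is already met when the one before it is completed fails the run):
1. the tray is swung open past the top of its arc, to an arm angle of more than 1.7 rad (value of joint tray_arm above 1.7 rad), for 0.2 s.
2. the loose pack lies on the pack in the compartment, the tray still open (value of joint tray_arm above 1.2 rad and horizontal distance between pack_out and pack_in below 0.02 m and z of pack_out in the frame of caddy below 0.036 m), for 0.2 s.
At the end, for the whole second after the job is handed in: The tray is closed (arm angle under 0.05 rad); under it the loose pack lies flat on the other pack, which lies on the compartment's floor, centres within 12 mm and long sides within 0.2 rad of parallel; the matchbox and the teaspoon are still in the tray; all at rest (value of joint tray_arm below 0.05 rad and horizontal distance between pack_out and pack_in below 0.012 m and angle between the y axis of pack_out and the y axis of pack_in, either way round below 0.2 rad and z of pack_out in the frame of caddy between 0.026 and 0.034 m and angle between pack_out's own z axis and vertical below 0.08 rad and z of pack_in in the frame of caddy below 0.01 m and horizontal distance between pack_in and compartment below 0.05 m and z of each of matchbox, teaspoon in the frame of tray_floor above -0.005 m and horizontal distance between each of matchbox, teaspoon and tray_floor below 0.09 m and linear speed of each of pack_out, matchbox below 0.02 m/s); the robot touches nothing.
It fails at once if the tray is let drop, open or shut (its arms turn faster than 4.5 rad/s) (velocity of joint tray_arm below -4.5 rad/s or velocity of joint tray_arm above 4.5 rad/s).
It fails at once if the mug, the sugar tin or the pack of filters is moved by more than 40 mm (distance of any of mug, sugar_tin, filters from where it was at the start of the episode above 0.04 m).
It also fails if it takes over 72 s, if anything falls off the work surface, if the arm or the gripper's body presses on something with over 40 N, if the wrist force passes 120 N, or if a joint passes its speed limit or range.

## Working session

There is one attempt and no reset: what is moved stays moved. The work goes in short steps, Python scripts to look and compute and a tool call to move; the robot and the scene stay as the last step left them, time stands still between calls to the robot, and variables do not carry over. Pictures are saved under pics/ and viewed, at most 10 in all, crops included, and the job is handed in when it is done.

Besides the shell and the picture viewer there is one more tool, called after "Request:" by a JSON object that holds its "op" and its "data", one argument or row to a line. play_rows: Moves the arm, as the interface text tells. Its arguments: {"type":"object","properties":{"hand":{"type":"array"},"delta_pos":{"type":"array"},"delta_rot":{"type":"array"},"grip_force":{"type":"number"}},"required":["hand","delta_pos","delta_rot"]}

```bash
mkdir -p pics
cat > h.py <<'E'
import numpy as np,cv2
from scipy.spatial.transform import Rotation as Ro
from station import arm
def ray(im,uv):
    d=np.array([(uv[0]-im['cx'])/im['fx'],(uv[1]-im['cy'])/im['fy'],1.])
    if 'R' in im:
        R=np.array(im['R']);t=np.array(im['t']);return -R.T@t,R.T@d
    T=im['T'];return T[:3,3],T[:3,:3]@d
def onz(im,uv,z):
    o,d=ray(im,uv);return o+d*(z-o[2])/d[2]
def tri(l):
    A=np.zeros((3,3));b=np.zeros(3);
    for im,uv in l:
        o,d=ray(im,uv);d=d/np.linalg.norm(d);P=np.eye(3)-np.outer(d,d);A+=P;b+=P@o
    X=np.linalg.solve(A,b)
    return X
def get(n):
    s=arm.get_state();im=arm.get_image(n)
    if n=='wrist':
        W=np.eye(4);W[:3,:3]=Ro.from_euler('xyz',s['eef_rot']).as_matrix();W[:3,3]=s['position']
        im['T']=W@np.array(im['tool_from_camera'])
    return im
def proj(im,X):
    if 'R' in im: c=np.array(im['R'])@X+np.array(im['t'])
    else: c=np.linalg.inv(im['T'])@np.r_[X,1];
    return np.array([im['fx']*c[0]/c[2]+im['cx'],im['fy']*c[1]/c[2]+im['cy']])
E
python3 - <<'E'
from h import *
s=arm.get_state();print(s['position'],s['eef_rot'],s['t'],s['width'],arm.hold_point_z)
I={n:get(n) for n in('side','top')}
for n,im in I.items():
    print(n,np.round(ray(im,(256,192)),2).tolist(),im['fx'])
    for l in ['caddy','tray_handle','tray','pack_out','matchbox','teaspoon','mug','sugar_tin','filters','coffee_maker']:
        print(n,l,[(np.round(r['at']).tolist(),round(r['p'],2)) for r in arm.look_for(l,im)[:4]])
cv2.imwrite('pics/a.png',cv2.resize(I['top']['pixels'],(800,600)))
cv2.imwrite('pics/b.png',cv2.resize(I['side']['pixels'],(800,600)))
E
```

```text
[ 0.15115752 -0.52806049  0.23018178] [-3.13918043e+00  1.24120155e-04  2.78867366e-01] 0.0 1.0009788933605053 -0.0187
side [[0.41, -1.07, 0.76], [0.1, 0.85, -0.51]] 449.624708655615
side caddy [([223.0, 195.0], 0.71)]
side tray_handle [([226.0, 184.0], 0.76)]
side tray [([226.0, 185.0], 0.63)]
side pack_out [([210.0, 293.0], 0.79), ([337.0, 280.0], 0.45)]
side matchbox [([219.0, 232.0], 0.49)]
side teaspoon []
side mug [([224.0, 186.0], 0.16)]
side sugar_tin [([336.0, 280.0], 0.72)]
side filters [([291.0, 296.0], 0.93)]
side coffee_maker []
top [[0.34, -0.03, 1.15], [0.2, 0.03, -0.98]] 385.59121853657473
top caddy [([220.0, 230.0], 0.93)]
top tray_handle [([217.0, 231.0], 0.96), ([362.0, 185.0], 0.59)]
top tray [([214.0, 229.0], 0.73), ([212.0, 144.0], 0.47)]
top pack_out [([353.0, 246.0], 0.67)]
top matchbox [([203.0, 220.0], 0.72), ([271.0, 244.0], 0.59), ([217.0, 230.0], 0.58), ([217.0, 228.0], 0.19)]
top teaspoon [([229.0, 217.0], 0.76), ([361.0, 139.0], 0.69)]
top mug [([212.0, 147.0], 0.64)]
top sugar_tin [([362.0, 142.0], 0.91), ([218.0, 231.0], 0.19)]
top filters [([360.0, 190.0], 0.71), ([219.0, 231.0], 0.59)]
top coffee_maker []
```

View pics/a.png

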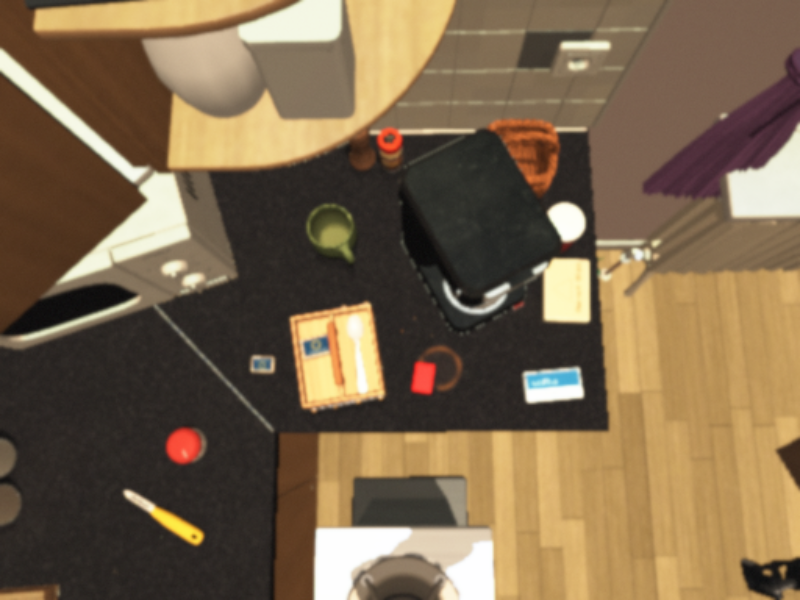

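View pics/b.png

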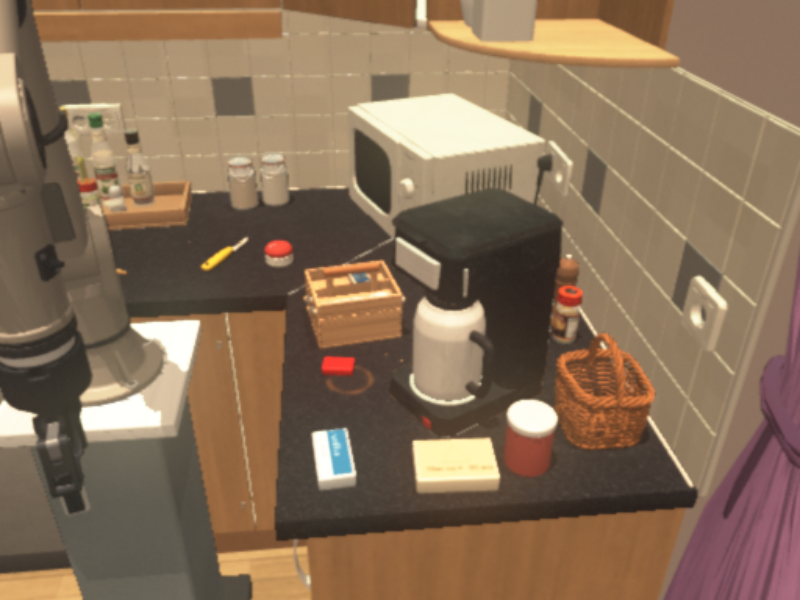

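The top view (800 px scale) shows the tray with corners near (292,316), (370,304), (384,398) and (306,408), and its bar running from (331,320) to (340,386). The loose pack is centred near (553,386). In the side view the bar is near (352,285) and the pack near (334,457).

Run:
```python
from h import *
I={n:get(n) for n in('side','top')}
t=I['top'];s=I['side'];k=.64
for n,p,z in [('rim',[(292,316),(370,304),(384,398),(306,408)],.096),('bar',[(331,320),(340,386)],.13),('pack',[(522,372),(580,367),(584,398),(526,404)],.024)]:
    X=np.array([onz(t,np.array(q)*k,z) for q in p]);print(n,X.round(3).tolist(),X.mean(0).round(3),np.linalg.norm(np.diff(X,axis=0),axis=1).round(3))
for l in('tray_handle','pack_out'):
    a=arm.look_for(l,t)[0]['at'];b=arm.look_for(l,s)[0]['at'];X=tri([(t,a),(s,b)]);print(l,X.round(3),proj(t,X)-a)
c=s['pixels'][160:240,180:280];cc=cv2.resize(c,(400,320),interpolation=cv2.INTER_CUBIC)
c2=cv2.resize(t['pixels'][185:270,180:260],(301,320),interpolation=cv2.INTER_CUBIC)
cv2.imwrite('pics/c.png',np.hstack([cc,c2]))
```

```text
rim [[0.526, 0.194, 0.096], [0.546, 0.055, 0.096], [0.38, 0.03, 0.096], [0.364, 0.165, 0.096]] [0.454 0.111 0.096] [0.141 0.168 0.136]
bar [[0.512, 0.119, 0.13], [0.399, 0.102, 0.13]] [0.455 0.111 0.13 ] [0.114]
pack [[0.429, -0.223, 0.024], [0.437, -0.331, 0.024], [0.38, -0.335, 0.024], [0.37, -0.228, 0.024]] [ 0.404 -0.279  0.024] [0.108 0.057 0.107]
tray_handle [0.454 0.117 0.069] [-0.01009014 -0.42650211]
pack_out [ 0.414 -0.222  0.271] [ -0.44128854 -10.44440778]
```

View pics/c.png

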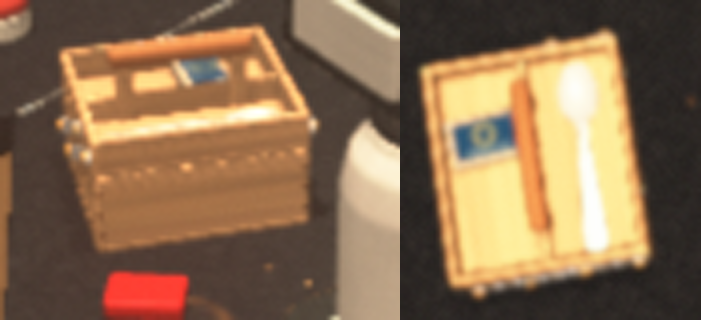

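```bash
cat >> h.py <<'E'
def deltas(goal,yaw=None):
    "tool-frame move to the world goal, and rotvec to tool-down yaw"
    s=arm.get_state();R=Ro.from_euler('xyz',s['eef_rot'])
    out=R.inv().apply(np.array(goal)-s['position'])
    print('d',out.round(4), 'rot',None if yaw is None else (R.inv()*Ro.from_euler('xyz',[np.pi,0,yaw])).as_rotvec().round(4))
E
python3 - <<'E'
from h import *
I={n:get(n) for n in('side','top')}
print(proj(I['side'],np.array([.455,.111,.122])),proj(I['top'],np.array([.455,.111,.13])), proj(I['side'],np.array([.404,-.279,.024])))
deltas([.33,-.25,.23],.158)
R=Ro.from_euler('xyz',[np.pi,0,.158]).inv()
print(R.apply(np.array([.33,-.25,.23])-arm.get_state()['position']),R.apply([.125,.361,0]))
E
```

```text
[224.98062333 172.85363833] [214.62162059 225.85296848] [212.96203827 289.05837365]
d [ 0.2485 -0.2188  0.0013] rot [-0.000e+00  1.000e-04  1.209e-01]
[ 0.22025201 -0.24718606  0.00128625] [ 1.80243973e-01 -3.36835435e-01 -4.12504437e-17]
```

Request:
{"op": "play_rows", "data": {
  "hand": [1,1,1,1,1,1,1,1,1,1],
  "delta_pos": [
    [0,0,0],
    [0.0245,-0.0275,0],
    [0.0245,-0.0275,0],
    [0.0245,-0.0275,0],
    [0.0245,-0.0275,0],
    [0.0245,-0.0275,0],
    [0.0245,-0.0275,0],
    [0.0245,-0.0275,0],
    [0.0245,-0.0275,0],
    [0.0245,-0.0275,0]
  ],
  "delta_rot": [
    [0,0,0.121],
    [0,0,0],
    [0,0,0],
    [0,0,0],
    [0,0,0],
    [0,0,0],
    [0,0,0],
    [0,0,0],
    [0,0,0],
    [0,0,0]
  ],
  "grip_force": 50
}}

```text
t: 2.75
position: [0.3309, -0.2487, 0.2315]
eef_rot: [3.141, -0.0, 0.158]
force: [0.8, -0.9, -0.4]
width: 1.002
grasp_force: 0.0
```

Request:
{"op": "play_rows", "data": {
  "hand": [0.3,0.3,0.3,0.3,0.3,0.3,0.3,0.3,0.3,0.3],
  "delta_pos": [
    [0.02,-0.0375,0],
    [0.02,-0.0375,0],
    [0.02,-0.0375,0],
    [0.02,-0.0375,0],
    [0.02,-0.0375,0],
    [0.02,-0.0375,0],
    [0.02,-0.0375,0],
    [0.02,-0.0375,0],
    [0.02,-0.0375,0],
    [0,0,0]
  ],
  "delta_rot": [
    [0,0,0],
    [0,0,0],
    [0,0,0],
    [0,0,0],
    [0,0,0],
    [0,0,0],
    [0,0,0],
    [0,0,0],
    [0,0,0],
    [0,0,0]
  ]
}}

```text
t: 4.0
position: [0.455, 0.1162, 0.2316]
eef_rot: [-3.139, -0.001, 0.165]
force: [0.2, -0.2, -0.6]
width: 0.649
grasp_force: 0.0
```

Run:
```python
from h import *
w=get('wrist')
print(np.round(w['T'],3).tolist())
for l in('tray_handle','matchbox','teaspoon'): print(l,[(np.round(r['at']).tolist(),round(r['p'],2)) for r in arm.look_for(l,w)[:3]])
for e in (.055,-.055): print(proj(w,np.array([.455,.111,.13])+e*np.array([.9876,.157,0])))
cv2.imwrite('pics/d.png',w['pixels'])
deltas([.455,.111,.2],.158)
```

```text
[[0.164, -0.932, -0.324, 0.538], [-0.986, -0.156, -0.052, 0.128], [-0.002, 0.328, -0.945, 0.374], [0.0, 0.0, 0.0, 1.0]]
tray_handle [([258.0, 174.0], 0.57)]
matchbox [([131.0, 144.0], 0.95), ([220.0, 151.0], 0.75), ([368.0, 207.0], 0.69)]
teaspoon [([298.0, 146.0], 0.89)]
[259.8718083  125.99443175]
[258.23543567 249.8781447 ]
d [ 0.0002 -0.0007  0.0311] rot [ 0.0012  0.0005 -0.0024]
```

View pics/d.png

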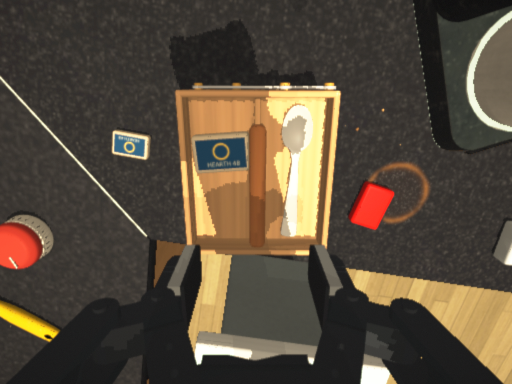

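The wrist view shows the bar from (257,123) to (257,247), within about 2 px of where I predicted it, so its height and place hold. The matchbox is in the left bin at (220,152) and the spoon in the right bin. Descending.

Request:
{"op": "play_rows", "data": {
  "hand": [0.3,0.3,0.3,0.3,0.3,0.3,0.3],
  "delta_pos": [
    [0.001,-0.001,0.02],
    [0,0,0.025],
    [0,0,0.025],
    [0,0,0.025],
    [0,0,0.02],
    [0,0,0.013],
    [0,0,0]
  ],
  "delta_rot": [
    [0,0,-0.01],
    [0,0,0],
    [0,0,0],
    [0,0,0],
    [0,0,0],
    [0,0,0],
    [0,0,0]
  ]
}}

```text
t: 5.08
position: [0.4552, 0.1119, 0.1026]
eef_rot: [3.141, 0.002, 0.166]
force: [-0.0, -0.5, 1.1]
width: 0.651
grasp_force: 0.0
```

Request:
{"op": "play_rows", "data": {
  "hand": [-0.2,-0.5,-1,-1,-1,-1],
  "delta_pos": [
    [0,0,0],
    [0,0,0],
    [0,0,0],
    [0,0,0],
    [0,0,0],
    [0,0,0]
  ],
  "delta_rot": [
    [0,0,0],
    [0,0,0],
    [0,0,0],
    [0,0,0],
    [0,0,0],
    [0,0,0]
  ]
}}

```text
t: 5.82
position: [0.4562, 0.1145, 0.1041]
eef_rot: [-3.14, -0.002, 0.168]
force: [-1.1, 2.3, 5.6]
width: 0.15
grasp_force: 50.4
```

Run:
```python
import numpy as np
q=np.linspace(0,1.955,25);q=1.955*(1-np.cos(np.linspace(0,np.pi,27)))/2
y=98*(np.cos(.489)-np.cos(.489+q));z=98*(np.sin(.489+q)-np.sin(.489))
for a in zip(q[1:].round(2),np.diff(y).round(1),np.diff(z).round(1)): print(*a)
```

```text
0.01 0.3 0.6
0.03 1.0 1.8
0.06 1.8 3.0
0.11 2.6 4.0
0.17 3.5 4.8
0.25 4.6 5.5
0.33 5.7 5.8
0.42 6.9 5.9
0.52 8.1 5.7
0.63 9.2 5.1
0.74 10.2 4.2
0.86 10.9 3.1
0.98 11.4 1.9
1.1 11.5 0.5
1.21 11.3 -0.8
1.32 10.8 -2.0
1.43 10.1 -3.1
1.53 9.1 -3.9
1.63 8.0 -4.3
1.71 6.8 -4.5
1.78 5.6 -4.4
1.84 4.5 -4.0
1.89 3.4 -3.4
1.93 2.3 -2.5
1.95 1.4 -1.6
1.96 0.5 -0.5
```

Request:
{"op": "play_rows", "data": {
  "hand": [-1,-1,-1,-1,-1,-1,-1,-1,-1],
  "delta_pos": [
    [0,-0.0025,-0.001],
    [0,-0.0013,-0.0024],
    [0,-0.0018,-0.003],
    [0,-0.0026,-0.004],
    [0,-0.0035,-0.0048],
    [0,-0.0046,-0.0055],
    [0,-0.0057,-0.0058],
    [0,-0.0069,-0.0059],
    [0,-0.0081,-0.0057]
  ],
  "delta_rot": [
    [0,0,0],
    [0,0,0],
    [0,0,0],
    [0,0,0],
    [0,0,0],
    [0,0,0],
    [0,0,0],
    [0,0,0],
    [0,0,0]
  ]
}}

```text
t: 6.95
position: [0.4503, 0.1498, 0.1421]
eef_rot: [3.141, -0.002, 0.168]
force: [5.1, -0.6, -3.5]
width: 0.154
grasp_force: 49.1
```

Request:
{"op": "play_rows", "data": {
  "hand": [-1,-1,-1,-1,-1,-1,-1,-1,-1],
  "delta_pos": [
    [0,-0.0092,-0.0051],
    [0,-0.0102,-0.0042],
    [0,-0.0109,-0.0031],
    [0,-0.0114,-0.0019],
    [0,-0.0115,-0.0005],
    [0,-0.0113,0.0008],
    [0,-0.0108,0.002],
    [0,-0.0101,0.0031],
    [0,-0.0091,0.0039]
  ],
  "delta_rot": [
    [0,0,0],
    [0,0,0],
    [0,0,0],
    [0,0,0],
    [0,0,0],
    [0,0,0],
    [0,0,0],
    [0,0,0],
    [0,0,0]
  ]
}}

```text
t: 8.07
position: [0.435, 0.2426, 0.1463]
eef_rot: [3.141, -0.002, 0.167]
force: [7.1, -0.9, -6.2]
width: 0.151
grasp_force: 49.0
```

Request:
{"op": "play_rows", "data": {
  "hand": [-1,-1,-1,-1,-1,-1,-1,-1,-1,-1],
  "delta_pos": [
    [0,-0.008,0.0043],
    [0,-0.0068,0.0045],
    [0,-0.0056,0.0044],
    [0,-0.0045,0.004],
    [0,-0.0034,0.0034],
    [0,-0.0023,0.0025],
    [0,-0.0014,0.0016],
    [0,-0.0005,0.0005],
    [0,0,0],
    [0,0,0]
  ],
  "delta_rot": [
    [0,0,0],
    [0,0,0],
    [0,0,0],
    [0,0,0],
    [0,0,0],
    [0,0,0],
    [0,0,0],
    [0,0,0],
    [0,0,0],
    [0,0,0]
  ]
}}

```text
t: 9.32
position: [0.43, 0.274, 0.1213]
eef_rot: [3.14, -0.002, 0.167]
force: [6.5, -0.3, -4.2]
width: 0.152
grasp_force: 49.3
```

Request:
{"op": "play_rows", "data": {
  "hand": [-0.6,-0.3,0.1,0.3,0.3,0.3,0.3,0.3,0.3,0.3],
  "delta_pos": [
    [0,0,0],
    [0,0,0],
    [0,0,0],
    [0,0,0],
    [0,0,-0.015],
    [0,0,-0.025],
    [0,0,-0.03],
    [0,0.01,-0.03],
    [0,0.02,-0.02],
    [0,0.03,0]
  ],
  "delta_rot": [
    [0,0,0],
    [0,0,0],
    [0,0,0],
    [0,0,0],
    [0,0,0],
    [0,0,0],
    [0,0,0],
    [0,0,0],
    [0,0,0],
    [0,0,0]
  ]
}}

```text
t: 10.58
position: [0.4392, 0.2172, 0.2445]
eef_rot: [-3.139, -0.006, 0.171]
force: [0.8, 0.4, -0.4]
width: 0.652
grasp_force: 0.0
```

Request:
{"op": "play_rows", "data": {
  "hand": [1,1,1,1,1],
  "delta_pos": [
    [-0.01,0.03,0],
    [-0.01,0.03,0],
    [-0.01,0.03,0],
    [0,0.01,0],
    [0,0,0]
  ],
  "delta_rot": [
    [0,0,0],
    [0,0,0],
    [0,0,0],
    [0,0,0],
    [0,0,0]
  ]
}}

```text
t: 11.2
position: [0.426, 0.1122, 0.2418]
eef_rot: [-3.141, -0.001, 0.167]
force: [0.2, 0.7, -0.4]
width: 0.998
grasp_force: 0.0
```

Run:
```python
from h import *
w=get('wrist');t=get('top')
np.save('w.npy',w,allow_pickle=True);np.save('t.npy',t,allow_pickle=True)
for im in (w,t):
  for l in('pack_in','tray','matchbox','teaspoon'): print(l,[(np.round(r['at']).tolist(),round(r['p'],2)) for r in arm.look_for(l,im)[:3]])
c2=cv2.resize(t['pixels'][180:280,140:260],(460,384),interpolation=cv2.INTER_CUBIC)
cv2.imwrite('pics/e.png',cv2.resize(np.hstack([w['pixels'][:,150:450],c2]),None,fx=1,fy=1))
```

```text
pack_in [([260.0, 127.0], 0.76)]
tray [([78.0, 149.0], 0.72)]
matchbox [([367.0, 181.0], 0.61), ([30.0, 121.0], 0.6)]
teaspoon [([129.0, 114.0], 0.82)]
pack_in [([221.0, 236.0], 0.66)]
tray [([136.0, 251.0], 0.56)]
matchbox [([274.0, 244.0], 0.73), ([137.0, 232.0], 0.4)]
teaspoon []
```

View pics/e.png

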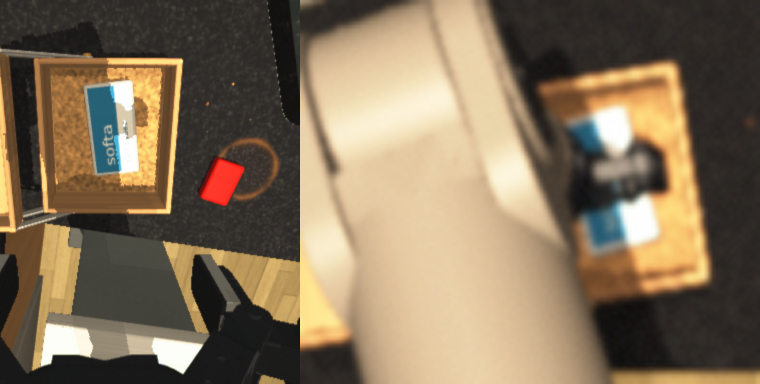

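Run:
```python
from h import *
w=np.load('w.npy',allow_pickle=True).item();t=np.load('t.npy',allow_pickle=True).item()
X=np.array([onz(w,q,.03) for q in [(234,86),(280,80),(288,172),(246,176)]])
print(X.round(3).tolist(),X.mean(0),np.linalg.norm(X-np.roll(X,1,0),axis=1).round(3))
d=X[0]+X[1]-X[2]-X[3];print('yaw',np.arctan2(d[1],d[0]))
# box outer rim corners
Y=np.array([onz(w,q,.065) for q in [(187,58),(331,59),(318,212),(194,211)]]);print(Y.round(3).tolist(),Y.mean(0))
print(onz(t,(297,211),0),onz(t,(304,188),.1))
s=arm.get_state();print(np.round(s['joint_positions'],2))
hs=cv2.cvtColor(w['pixels'],cv2.COLOR_BGR2HSV)
print(hs[120,240],hs[150,275],hs[120,215],hs[160,300])
```

```text
[[0.505, 0.147, 0.03], [0.52, 0.098, 0.03], [0.42, 0.069, 0.03], [0.407, 0.118, 0.03]] [0.46288934 0.10782926 0.03      ] [0.103 0.05  0.104 0.051]
yaw 0.2860278527586872
[[0.523, 0.192, 0.065], [0.545, 0.056, 0.065], [0.389, 0.032, 0.065], [0.367, 0.17, 0.065]] [0.45588602 0.112498   0.065     ]
[ 0.51257083 -0.11947576  0.        ] [ 0.56201485 -0.13248586  0.1       ]
[ 0.3   0.12 -0.65  1.75  0.07  1.3  -1.77]
[ 60  17 146] [ 38   4 252] [ 15 158 166] [ 19 146 251]
```

Request:
{"op": "play_rows", "data": {
  "hand": [1,1,1,1,1,1,1,1,1],
  "delta_pos": [
    [-0.0145,0.03,0],
    [-0.0145,0.03,0],
    [-0.0145,0.03,0],
    [-0.0145,0.03,0],
    [-0.0145,0.03,0],
    [-0.0145,0.03,0],
    [-0.02,0.04,0],
    [0,0.04,0],
    [0,0.04,0]
  ],
  "delta_rot": [
    [0,0,0],
    [0,0,0],
    [0,0,0],
    [0,0,0],
    [0,0,0],
    [0,0,0],
    [0,0,0],
    [0,0,0],
    [0,0,0]
  ]
}}

```text
t: 12.82
position: [0.3702, -0.2029, 0.2414]
eef_rot: [3.141, -0.0, 0.168]
force: [0.5, 0.1, -0.3]
width: 1.001
grasp_force: 0.0
```

Request:
{"op": "play_rows", "data": {
  "hand": [1,1,1,1,1,1,1,1,1,1],
  "delta_pos": [
    [0,0,0],
    [0,0,0],
    [0,0,0],
    [0,0,0],
    [0,0,0],
    [0,0,0],
    [0,0,0],
    [0,0,0],
    [0,0,0],
    [0,0,0]
  ],
  "delta_rot": [
    [0,0,-0.149],
    [0,0,-0.149],
    [0,0,-0.149],
    [0,0,-0.149],
    [0,0,-0.149],
    [0,0,-0.149],
    [0,0,-0.149],
    [0,0,-0.149],
    [0,0,-0.149],
    [0,0,-0.149]
  ]
}}

```text
t: 14.08
position: [0.3702, -0.2016, 0.2412]
eef_rot: [-3.142, -0.0, 1.663]
force: [-0.2, -0.0, 0.2]
width: 1.0
grasp_force: 0.0
```

Run:
```python
from h import *
deltas([.39,-.27,.2],1.654)
print(np.round(arm.get_state()['joint_positions'],2))
```

```text
d [-0.07    0.0134  0.0411] rot [-0.0001 -0.0001  0.009 ]
[ 0.76  0.05 -0.32  1.8   0.02  1.29  0.53]
```

Request:
{"op": "play_rows", "data": {
  "hand": [1,1,1,1,1],
  "delta_pos": [
    [-0.02,0.005,0.01],
    [-0.025,0.005,0.01],
    [-0.025,0.01,0.01],
    [-0.01,0.01,0],
    [0,0,0]
  ],
  "delta_rot": [
    [0,0,0.009],
    [0,0,0],
    [0,0,0],
    [0,0,0],
    [0,0,0]
  ]
}}

```text
t: 14.7
position: [0.4074, -0.2788, 0.2113]
eef_rot: [3.141, -0.001, 1.649]
force: [0.3, 1.0, -0.3]
width: 0.995
grasp_force: 0.0
```

Run:
```python
from h import *
w=get('wrist');t=get('top')
np.save('w.npy',w,allow_pickle=True);np.save('t.npy',t,allow_pickle=True)
print(arm.get_state()['position'])
print([(np.round(r['at']).tolist(),round(r['p'],2)) for r in arm.look_for('pack_out',w)[:3]],proj(w,np.array([.404,-.279,.024])))
for l in('pack_in','tray','matchbox','teaspoon'): print(l,[(np.round(r['at']).tolist(),round(r['p'],2)) for r in arm.look_for(l,t)[:3]])
c2=cv2.resize(t['pixels'][195:275,110:270],(800,400),interpolation=cv2.INTER_CUBIC)
cv2.imwrite('pics/f.png',c2)
cv2.imwrite('pics/g.png',w['pixels'])
```

```text
[ 0.40684336 -0.27793254  0.21161714]
[([253.0, 162.0], 0.91)] [252.41184462 165.79896314]
pack_in [([221.0, 225.0], 0.9)]
tray [([154.0, 238.0], 0.56)]
matchbox [([271.0, 243.0], 0.81), ([142.0, 231.0], 0.75)]
teaspoon [([361.0, 189.0], 0.66), ([172.0, 230.0], 0.49), ([220.0, 227.0], 0.48)]
```

View pics/f.png

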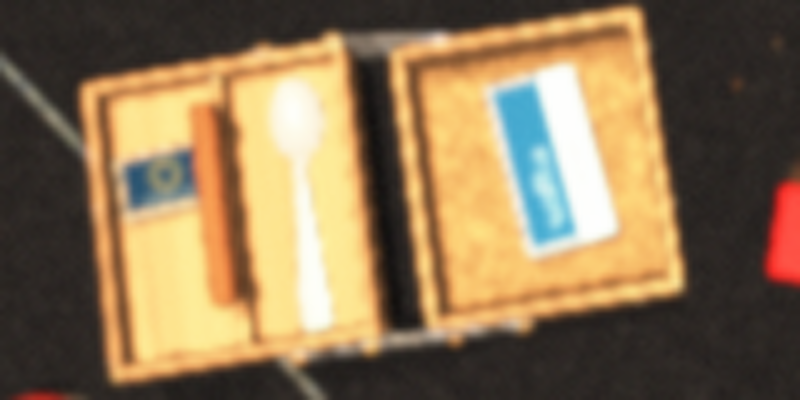

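View pics/g.png

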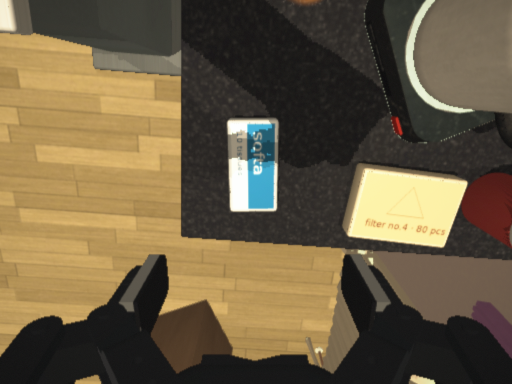

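Run:
```python
from h import *
w=np.load('w.npy',allow_pickle=True).item();t=np.load('t.npy',allow_pickle=True).item()
def rep(im,P,z):
    X=np.array([onz(im,q,z) for q in P]);a=X[0]+X[1]-X[2]-X[3]
    print(X.mean(0).round(4),'yaw',np.arctan2(a[1],a[0]).round(3),np.linalg.norm(X-np.roll(X,1,0),axis=1).round(3))
pin=[(110+u/5,195+v/5) for u,v in [(488,88),(572,66),(617,236),(536,256)]]
rep(t,pin,.03)
box=[(110+u/5,195+v/5) for u,v in [(390,48),(640,8),(686,290),(432,328)]]
rep(t,box,.065)
po=[(228,119),(278,119),(276,211),(231,211)]
rep(w,po,.024)
pt=[np.array(q)*.64 for q in [(526,404),(522,372),(580,367),(584,398)]]
rep(t,pt,.024)
X=tri([(w,np.mean(po,0)),(t,np.mean(pt,0))]);print('tri pack',X.round(4))
deltas([.404,-.279,.002],1.654)
```

```text
[0.4624 0.1069 0.03  ] yaw 0.28 [0.103 0.051 0.104 0.048]
[0.4554 0.1119 0.065 ] yaw 0.17 [0.161 0.145 0.163 0.143]
[ 0.4051 -0.2807  0.024 ] yaw 1.653 [0.105 0.053 0.105 0.052]
[ 0.4039 -0.2792  0.024 ] yaw 1.657 [0.107 0.059 0.108 0.057]
tri pack [ 0.4055 -0.2862 -0.0083]
d [-2.000e-04 -2.500e-03  2.096e-01] rot [ 0.0003  0.0004 -0.0044]
```

Request:
{"op": "play_rows", "data": {
  "hand": [1,1,1,1,1,1,1,1,1],
  "delta_pos": [
    [-0.002,-0.0025,0.02],
    [0,0,0.035],
    [0,0,0.035],
    [0,0,0.035],
    [0,0,0.035],
    [0,0,0.025],
    [0,0,0.015],
    [0,0,0.008],
    [0,0,0]
  ],
  "delta_rot": [
    [0,0,0],
    [0,0,0],
    [0,0,0],
    [0,0,0],
    [0,0,0],
    [0,0,0],
    [0,0,0],
    [0,0,0],
    [0,0,0]
  ]
}}

```text
t: 16.18
position: [0.4043, -0.2813, 0.0033]
eef_rot: [3.141, 0.0, 1.649]
force: [-0.9, -0.0, -0.4]
width: 1.002
grasp_force: 0.0
```

Request:
{"op": "play_rows", "data": {
  "hand": [0.6,0.3,0,-0.3,-1,-1,-1],
  "delta_pos": [
    [0,0,0],
    [0,0,0],
    [0,0,0],
    [0,0,0],
    [0,0,0],
    [0,0,0],
    [0,0,0]
  ],
  "delta_rot": [
    [0,0,0],
    [0,0,0],
    [0,0,0],
    [0,0,0],
    [0,0,0],
    [0,0,0],
    [0,0,0]
  ],
  "grip_force": 40
}}

```text
t: 17.05
position: [0.4051, -0.2818, 0.0042]
eef_rot: [3.14, 0.001, 1.649]
force: [-0.7, -0.0, 5.9]
width: 0.633
grasp_force: 43.9
```

Request:
{"op": "play_rows", "data": {
  "hand": [-1,-1,-1,-1,-1,-1,-1,-1,-1,-1],
  "delta_pos": [
    [0,0,-0.01],
    [0,0,-0.025],
    [0,0,-0.035],
    [0,0,-0.035],
    [0.01,-0.01,-0.035],
    [0.02,-0.01,-0.035],
    [0.03,-0.01,-0.02],
    [0.02,-0.01,0],
    [0.01,0,0],
    [0,0,0]
  ],
  "delta_rot": [
    [0,0,0],
    [0,0,0],
    [0,0,0],
    [0,0,0],
    [0,0,0],
    [0,0,0],
    [0,0,0],
    [0,0,0],
    [0,0,0],
    [0,0,0]
  ]
}}

```text
t: 18.3
position: [0.3573, -0.1942, 0.1981]
eef_rot: [-3.142, 0.0, 1.65]
force: [0.1, -0.5, -0.9]
width: 0.632
grasp_force: 43.1
```

Request:
{"op": "play_rows", "data": {
  "hand": [-1,-1,-1,-1,-1,-1,-1,-1,-1,-1],
  "delta_pos": [
    [0,0,0],
    [0,0,0],
    [0,0,0],
    [0,0,0],
    [0,0,0],
    [0,0,0],
    [0,0,0],
    [0,0,0],
    [0,0,0],
    [0,0,0]
  ],
  "delta_rot": [
    [0,0,0.1365],
    [0,0,0.1365],
    [0,0,0.1365],
    [0,0,0.1365],
    [0,0,0.1365],
    [0,0,0.1365],
    [0,0,0.1365],
    [0,0,0.1365],
    [0,0,0.1365],
    [0,0,0.1365]
  ]
}}

```text
t: 19.55
position: [0.3574, -0.1956, 0.1977]
eef_rot: [-3.141, 0.001, 0.278]
force: [0.3, -0.5, -0.6]
width: 0.632
grasp_force: 43.1
```

Run:
```python
from h import *
print(arm.get_state()['position'],arm.get_state()['width'])
deltas([.37,.0,.2],.283)
deltas([.4625,.108,.2],.283)
```

```text
[ 0.35744557 -0.19557826  0.19771027] 0.6316306455749721
d [ 0.0658 -0.1846 -0.0022] rot [-0.0005  0.0005 -0.0048]
d [ 0.1844 -0.2631 -0.0022] rot [-0.0005  0.0005 -0.0048]
```

Request:
{"op": "play_rows", "data": {
  "hand": [-1,-1,-1,-1,-1,-1,-1,-1,-1,-1],
  "delta_pos": [
    [0.01,-0.03,0],
    [0.011,-0.031,0],
    [0.011,-0.031,0],
    [0.011,-0.031,0],
    [0.011,-0.031,0],
    [0.0115,-0.0305,0],
    [0.03,-0.02,0],
    [0.03,-0.02,0],
    [0.03,-0.02,0],
    [0.0275,-0.0185,0]
  ],
  "delta_rot": [
    [0,0,-0.005],
    [0,0,0],
    [0,0,0],
    [0,0,0],
    [0,0,0],
    [0,0,0],
    [0,0,0],
    [0,0,0],
    [0,0,0],
    [0,0,0]
  ]
}}

```text
t: 20.8
position: [0.4596, 0.1099, 0.1976]
eef_rot: [-3.141, 0.0, 0.287]
force: [-0.4, -0.1, -0.0]
width: 0.634
grasp_force: 43.1
```

Run:
```python
from h import *
w=get('wrist')
deltas([.4615,.108,.036],.283)
for l in('pack_out','pack_in'):print(l,[(np.round(r['at']).tolist(),round(r['p'],2)) for r in arm.look_for(l,w)[:3]])
for z,X in((.03,[.4625,.107,.03]),):print(proj(w,np.array(X)))
cv2.imwrite('pics/h.png',w['pixels'])
```

```text
d [-0.0032  0.0071  0.1619] rot [-0.0055 -0.0049  0.0084]
pack_out [([254.0, 247.0], 0.73)]
pack_in [([255.0, 134.0], 0.88)]
[256.61546528 168.66177967]
```

View pics/h.png

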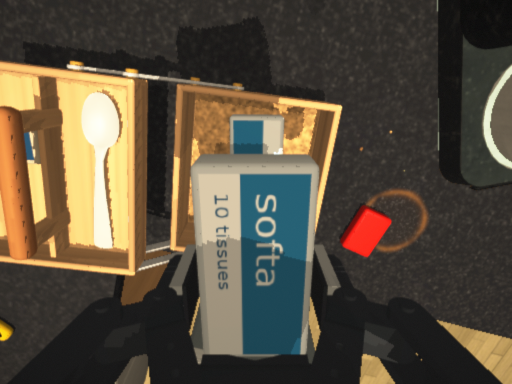

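Run:
```python
from h import *
w=get('wrist');s=arm.get_state();print(s['position'],s['eef_rot'])
def cor(c,y,z):
    u=np.array([np.cos(y),np.sin(y),0]);v=np.array([-u[1],u[0],0]);c=np.array([c[0],c[1],z])
    return [proj(w,c+a*.0525*u+b*.0275*v).round(0).tolist() for a,b in((1,1),(1,-1),(-1,-1),(-1,1))]
p=s['position'];y=s['eef_rot'][2]
print('held top',cor(p[:2],y,p[2]-.0035+.024));print('held bot',cor(p[:2],y,p[2]-.0035))
print('in top',cor((.4625,.107),.283,.03))
deltas([.4615,.108,.036],.283)
```

```text
[0.45820105 0.10925521 0.19742092] [-3.14083464e+00  1.71371325e-03  2.88910693e-01]
held top [[187.0, 169.0], [321.0, 169.0], [306.0, 363.0], [201.0, 363.0]]
held bot [[198.0, 156.0], [311.0, 156.0], [300.0, 329.0], [208.0, 329.0]]
in top [[230.0, 116.0], [286.0, 117.0], [282.0, 215.0], [232.0, 214.0]]
d [0.0031 0.0023 0.1614] rot [-0.0008  0.0017  0.0059]
```

Checks agree: the far edge of pack_in was seen at (231,117)–(283,116) and predicted at (230,116)–(286,117), and the held pack is where expected. Lowering.

Request:
{"op": "play_rows", "data": {
  "hand": [-1,-1,-1,-1,-1,-1,-1,-1,-1,-1],
  "delta_pos": [
    [0.002,0.002,0.015],
    [0,0,0.025],
    [0,0,0.025],
    [0,0,0.025],
    [0,0,0.02],
    [0,0,0.015],
    [0,0,0.012],
    [0,0,0.01],
    [0,0,0.008],
    [0,0,0]
  ],
  "delta_rot": [
    [0,0,0.005],
    [0,0,0],
    [0,0,0],
    [0,0,0],
    [0,0,0],
    [0,0,0],
    [0,0,0],
    [0,0,0],
    [0,0,0],
    [0,0,0]
  ]
}}

```text
t: 22.25
position: [0.46, 0.1082, 0.0427]
eef_rot: [-3.142, 0.001, 0.284]
force: [-0.7, 0.5, -0.8]
width: 0.627
grasp_force: 43.1
```

Request:
{"op": "play_rows", "data": {
  "hand": [-1,-1,-1,-1],
  "delta_pos": [
    [0,0,0.003],
    [0,0,0.002],
    [0,0,0.001],
    [0,0,0]
  ],
  "delta_rot": [
    [0,0,0],
    [0,0,0],
    [0,0,0],
    [0,0,0]
  ]
}}

```text
t: 22.75
position: [0.4604, 0.1083, 0.0372]
eef_rot: [3.142, -0.0, 0.284]
force: [0.7, 0.0, -0.9]
width: 0.637
grasp_force: 43.1
```

Request:
{"op": "play_rows", "data": {
  "hand": [-1,-1,-1,-1,-1],
  "delta_pos": [
    [0,0,0.001],
    [0,0,0.001],
    [0,0,0.001],
    [0,0,0],
    [0,0,0]
  ],
  "delta_rot": [
    [0,0,0],
    [0,0,0],
    [0,0,0],
    [0,0,0],
    [0,0,0]
  ]
}}

```text
t: 23.38
position: [0.4604, 0.1083, 0.0343]
eef_rot: [3.141, -0.0, 0.284]
force: [-0.1, -0.1, 1.4]
width: 0.635
grasp_force: 43.3
```

Request:
{"op": "play_rows", "data": {
  "hand": [-1,-1],
  "delta_pos": [
    [0,0,0.001],
    [0,0,0]
  ],
  "delta_rot": [
    [0,0,0],
    [0,0,0]
  ]
}}

```text
t: 23.62
position: [0.4604, 0.1083, 0.0342]
eef_rot: [3.141, 0.0, 0.284]
force: [-3.1, -1.1, 10.0]
width: 0.63
grasp_force: 44.3
```

Request:
{"op": "play_rows", "data": {
  "hand": [0.3,0.35,0.4,0.45,0.45,0.45,0.45,0.45,0.45,0.45],
  "delta_pos": [
    [0,0,0],
    [0,0,0],
    [0,0,0],
    [0,0,0],
    [0,0,0],
    [0,0,-0.01],
    [0,0,-0.025],
    [0,0,-0.035],
    [0,0,-0.035],
    [0,0,-0.035]
  ],
  "delta_rot": [
    [0,0,0],
    [0,0,0],
    [0,0,0],
    [0,0,0],
    [0,0,0],
    [0,0,0],
    [0,0,0],
    [0,0,0],
    [0,0,0],
    [0,0,0]
  ]
}}

```text
t: 24.88
position: [0.4603, 0.1084, 0.1751]
eef_rot: [3.141, -0.001, 0.284]
force: [0.6, -0.8, 0.7]
width: 0.726
grasp_force: 0.0
```

Request:
{"op": "play_rows", "data": {
  "hand": [0.3,0.3,0.3],
  "delta_pos": [
    [-0.02,0,-0.025],
    [-0.02,0,-0.025],
    [0,0,0]
  ],
  "delta_rot": [
    [0,0,0.06],
    [0,0,0.06],
    [0,0,0]
  ]
}}

```text
t: 25.25
position: [0.4222, 0.0987, 0.2256]
eef_rot: [3.14, -0.005, 0.164]
force: [0.6, -0.4, -0.4]
width: 0.651
grasp_force: 0.0
```

Run:
```python
from h import *
w=get('wrist');s=arm.get_state();print(s['position'],s['eef_rot'])
def cor(c,y,z):
    u=np.array([np.cos(y),np.sin(y),0]);v=np.array([-u[1],u[0],0]);c=np.array([c[0],c[1],z])
    return [proj(w,c+a*.0525*u+b*.0275*v).round(0).tolist() for a,b in((1,1),(1,-1),(-1,-1),(-1,1))]
print('exp top',cor((.4625,.107),.283,.054))
print(proj(w,np.array([.43,.274,.13])))
deltas([.43,.274,.24],.167)
cv2.imwrite('pics/i.png',w['pixels'])
```

```text
[0.42219152 0.09840337 0.2243537 ] [ 3.14050414 -0.00327677  0.1645437 ]
exp top [[216.0, 80.0], [273.0, 73.0], [283.0, 178.0], [232.0, 183.0]]
[ 33.46853456 150.50145615]
d [ 0.0365 -0.1719 -0.0157] rot [ 0.0011 -0.0033 -0.0025]
```

View pics/i.png

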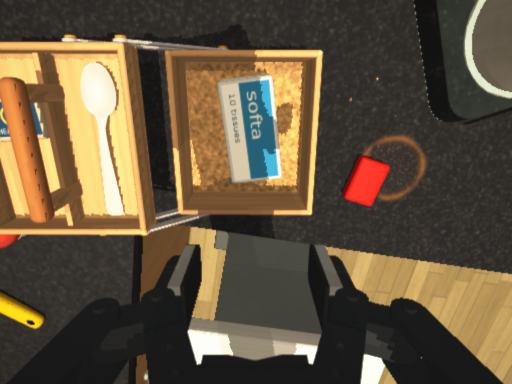

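The loose pack's top is seen at (219,82)–(271,75)–(282,178)–(231,183), within 3 px of the expected corners, and it covers the lower pack squarely. Going back to the handle.

Request:
{"op": "play_rows", "data": {
  "hand": [0.3,0.3,0.3,0.3,0.3,0.3,0.3,0.3,0.3],
  "delta_pos": [
    [0.0065,-0.02,-0.016],
    [0.006,-0.03,0],
    [0.006,-0.03,0],
    [0.006,-0.03,0],
    [0.006,-0.03,0],
    [0.006,-0.02,0],
    [0,-0.012,0],
    [0,0,0.02],
    [0,0,0.02]
  ],
  "delta_rot": [
    [0,0,0],
    [0,0,0],
    [0,0,0],
    [0,0,0],
    [0,0,0],
    [0,0,0],
    [0,0,0],
    [0,0,0],
    [0,0,0]
  ]
}}

```text
t: 26.42
position: [0.4296, 0.2736, 0.1981]
eef_rot: [3.141, 0.001, 0.164]
force: [0.1, -0.9, -0.5]
width: 0.649
grasp_force: 0.0
```

Run:
```python
from h import *
deltas([.43,.274,.1213],.167)
```

```text
d [ 0.0005 -0.0004  0.0768] rot [ 0.0005  0.0006 -0.003 ]
```

Request:
{"op": "play_rows", "data": {
  "hand": [0.3,0.3,0.3,0.3,0.3],
  "delta_pos": [
    [0,0,0.025],
    [0,0,0.025],
    [0,0,0.017],
    [0,0,0.01],
    [0,0,0]
  ],
  "delta_rot": [
    [0,0,-0.003],
    [0,0,0],
    [0,0,0],
    [0,0,0],
    [0,0,0]
  ]
}}

```text
t: 27.05
position: [0.4294, 0.2736, 0.1217]
eef_rot: [3.141, 0.001, 0.167]
force: [-0.1, -0.1, 0.0]
width: 0.649
grasp_force: 0.0
```

Request:
{"op": "play_rows", "data": {
  "hand": [-0.2,-0.5,-1,-1,-1,-1],
  "delta_pos": [
    [0,0,0],
    [0,0,0],
    [0,0,0],
    [0,0,0],
    [0,0,0],
    [0,0,0]
  ],
  "delta_rot": [
    [0,0,0],
    [0,0,0],
    [0,0,0],
    [0,0,0],
    [0,0,0],
    [0,0,0]
  ],
  "grip_force": 50
}}

```text
t: 27.8
position: [0.4301, 0.2741, 0.123]
eef_rot: [-3.141, -0.001, 0.166]
force: [-1.4, -1.1, 5.9]
width: 0.152
grasp_force: 50.5
```

Same profile, reversed.

Request:
{"op": "play_rows", "data": {
  "hand": [-1,-1,-1,-1,-1,-1,-1,-1,-1],
  "delta_pos": [
    [0,0.0005,-0.0005],
    [0,0.0014,-0.0016],
    [0,0.0023,-0.0025],
    [0,0.0034,-0.0034],
    [0,0.0045,-0.004],
    [0,0.0056,-0.0044],
    [0,0.0068,-0.0045],
    [0,0.008,-0.0043],
    [0,0.0091,-0.0039]
  ],
  "delta_rot": [
    [0,0,0],
    [0,0,0],
    [0,0,0],
    [0,0,0],
    [0,0,0],
    [0,0,0],
    [0,0,0],
    [0,0,0],
    [0,0,0]
  ]
}}

```text
t: 28.92
position: [0.4368, 0.2327, 0.1522]
eef_rot: [-3.141, -0.001, 0.167]
force: [1.6, 4.2, 2.8]
width: 0.153
grasp_force: 50.2
```

Request:
{"op": "play_rows", "data": {
  "hand": [-1,-1,-1,-1,-1,-1,-1,-1],
  "delta_pos": [
    [0,0.0101,-0.0031],
    [0,0.0108,-0.002],
    [0,0.0113,-0.0008],
    [0,0.0115,0.0005],
    [0,0.0114,0.0019],
    [0,0.0109,0.0031],
    [0,0.0102,0.0042],
    [0,0.0092,0.0051]
  ],
  "delta_rot": [
    [0,0,0],
    [0,0,0],
    [0,0,0],
    [0,0,0],
    [0,0,0],
    [0,0,0],
    [0,0,0],
    [0,0,0]
  ]
}}

```text
t: 29.92
position: [0.4508, 0.1465, 0.1417]
eef_rot: [3.14, 0.001, 0.166]
force: [2.3, -3.2, 1.2]
width: 0.154
grasp_force: 49.9
```

Request:
{"op": "play_rows", "data": {
  "hand": [-1,-1,-1,-1,-1,-1,-1,-1,-1,-1],
  "delta_pos": [
    [0,0.0081,0.0057],
    [0,0.0069,0.0059],
    [0,0.0057,0.0058],
    [0,0.0046,0.0055],
    [0,0.0035,0.0048],
    [0,0.0026,0.004],
    [0,0.0018,0.003],
    [0,0.001,0.0018],
    [0,0.0003,0.0006],
    [0,0,0]
  ],
  "delta_rot": [
    [0,0,0],
    [0,0,0],
    [0,0,0],
    [0,0,0],
    [0,0,0],
    [0,0,0],
    [0,0,0],
    [0,0,0],
    [0,0,0],
    [0,0,0]
  ]
}}

```text
t: 31.18
position: [0.4561, 0.1146, 0.1059]
eef_rot: [3.141, 0.001, 0.167]
force: [-0.1, -4.2, 8.9]
width: 0.151
grasp_force: 51.0
```

Request:
{"op": "play_rows", "data": {
  "hand": [-1,-0.6,-0.4,-0.1,0.3,0.3,0.3,0.3,0.3,0.3],
  "delta_pos": [
    [0,0,0.001],
    [0,0,0],
    [0,0,0],
    [0,0,0],
    [0,0,0],
    [0,0,-0.015],
    [0,0,-0.025],
    [0,0,-0.035],
    [0,0,-0.035],
    [0,0,-0.02]
  ],
  "delta_rot": [
    [0,0,0],
    [0,0,0],
    [0,0,0],
    [0,0,0],
    [0,0,0],
    [0,0,0],
    [0,0,0],
    [0,0,0],
    [0,0,0],
    [0,0,0]
  ]
}}

```text
t: 32.42
position: [0.4574, 0.1153, 0.2374]
eef_rot: [-3.141, -0.004, 0.167]
force: [0.9, 0.7, -0.4]
width: 0.651
grasp_force: 0.0
```

Run:
```python
from h import *
w=get('wrist')
for e in (.055,-.055): print(proj(w,np.array([.456,.113,.13])+e*np.array([.986,.166,0])))
for l in('tray_handle','matchbox','teaspoon'): print(l,[(np.round(r['at']).tolist(),round(r['p'],2)) for r in arm.look_for(l,w)[:3]])
cv2.imwrite('pics/j.png',w['pixels'])
```

```text
[255.1087402  126.65744047]
[254.95657339 247.96567187]
tray_handle [([256.0, 176.0], 0.73)]
matchbox [([129.0, 145.0], 0.96), ([366.0, 209.0], 0.93), ([222.0, 154.0], 0.92)]
teaspoon [([293.0, 147.0], 0.6)]
```

View pics/j.png

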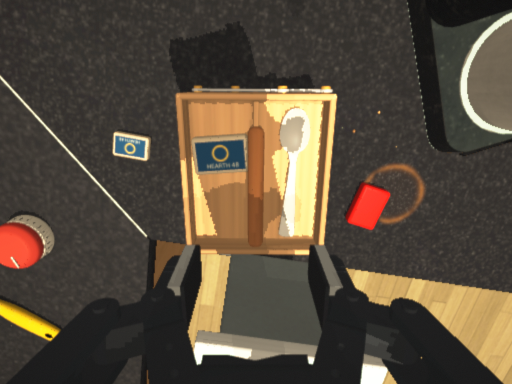

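The tray looks closed, with the bar from (256,126) to (256,247), where it was at the start. The matchbox at (220,154) and the spoon at (293,147) are still in it. Handing in.

```bash
python3 -c "
from station import arm
print(arm.finish_job())"
```

```text
the job is handed in; nothing more can be done
None
```

The job is handed in at about 32 s with no verdict returned: the loose pack lies square on the pack in the compartment, the tray is closed with the matchbox and teaspoon in it, and the arm never touched the mug, tin or filters.

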